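Unscrew the cap of the wide-mouth sample jar

ROBOT

A 6-joint arm with a two-finger parallel gripper is mounted at the origin on the work surface. World frame = base frame: x ahead of the robot, y to its left, z up, the work surface at z = 0. Lengths are in m, angles in degrees, forces in N, time in s.
With the tool pointing down it reaches from about 0.4 to 0.925 m from the base axis. Payload 3.4 kg.
Tool frame: the origin (TCP) lies at the very end of the fingers, on their centre line; the grasp point (between the pads) lies 19 mm behind it; z points along the fingers, y is the line along which they close (so a half turn about z gives the same grasp; the last joint's range is limited). The gripper opens to 85 mm and grips with 20 to 120 N. Pads are 22 mm wide; open, the fingers measure 114 mm over their backs; the gripper's body (76 mm by 85 mm) begins 54 mm behind the grasp point. The pads swing forward as they close: fully open they stand 13 mm farther back than shut.
Start: joints at [72.221, 17.578, 86.31, -0, 76.112, -4.211], TCP at [0.135, 0.559, 0.231] pointing down, gripper open.
Joint ranges: [-179.03, 179.03], [-60, 130.46], [8.19, 133.38], [-81.62, 261.62], [5.75, 156.47], [-153.77, 153.77]. Speed limits (degrees/s): [147.25, 147.25, 180, 180, 180, 180].

INTERFACE

Orientations are given as a 3x3 rotation matrix whose columns are the frame's x, y, z axes.
In Python, from rig import arm gives the robot as it stands. The module is installed in compiled form; this text tells all that it offers. Calls block until the motion is done:
- arm.move_to(position, orientation): joint-space move of the TCP to a pose.
- arm.move_l(position, rot=None, vel=0.15, stop_force=None): straight line of the TCP; rot=None keeps the orientation; vel is the mean speed in m/s. With stop_force (N) it stops when the force on the tool has changed by that much, and returns True; else False.
- arm.set_joints(angles): joint-space move.
- arm.set_gripper(opening, force=None): opening from 0.0 (shut) to 1.0 (fully open); force is the grip in N (None keeps the last); returns when the fingers have stopped.
- arm.dwell(seconds).
- arm.ik(position, orientation): joint angles nearest the present ones, or None.
- arm.get_state(): the state.
- arm.snapshot(name): name is "scene" or "side" or "wrist"; returns a dict with "pixels" (480x640x3 uint8, red, green, blue), "K" (3x3 intrinsics, pixels), "R" (3x3) and "t" (3): a world point X has camera coordinates R X + t. Camera axes: x right, y down, z forward; pixel columns grow to the right and rows downward; lengths in m; the calibration is good to about 2 mm. A picture is of the moment at which its call begins. There is no depth.
A pose or a line that the arm cannot do raises arm.IKError and nothing moves.
- arm.close_job(): hands the job in; it is judged then, once.
Trained networks look in the newest picture that a camera, given by its name, has taken for a name from the list of things; names that differ only in an ending like _2 or _b are one class to them, and where a whole thing is asked for, a point or a joint stands for the part that bears it (a point fixed in the world has none). Each returns a list of dicts, best first, with "conf" (0 to 1); they miss things now and then, are a little off and sometimes report something else, mostly with a low value. They report only what shows in the picture. A call takes as long as a camera call. They do not tell look-alikes from the thing itself.
- arm.find_in(camera, label): "box" ([centre column, centre row, width, height] in pixels, round what is visible of it).
The state is a dict: "t": time; "joint_pos": joint angles; "joint_velocities": joint speeds; "tau": joint torques, N m; "tcp_pos": TCP position; "tcp_rot": TCP orientation; "contact_force": force on the tool from outside, world axes, zero at the start; "wrist_torque": the same for the moment, N m; "opening": opening from 0.0 (shut) to 1.0 (fully open); "finger_force": force on a finger pad.
Only numpy, scipy, OpenCV 4.12 (cv2) and the standard library are available. Lean on these libraries where they do the work, as an engineer would, in place of code of your own. Each camera call takes 0.05 s, during which the arm holds its last target. There are 200 camera calls.

TASK

Three white screw-cap jars stand clamped in steel holders on the laboratory bench. Unscrew the cap of the wide-mouth jar (the one with the widest cap, neither the tall nor the small jar) and lift it off: it takes a bit over a third of a turn anticlockwise, so expect to let go, turn back and grip again. Set the cap down gently, without dropping it, flat and top side up inside the square metal tray.

Things in the scene. Friction and masses are not known exactly. Their poses are not given: they have to be found in the camera images.
- cap_mid (a point): Centre (half-way up, on the axis) of the wide-mouth jar's loose cap: white ribbed plastic, 50 mm diameter, 32 mm high, 45 g, z up. Grip its round side from above at any yaw; 12 mm of free height below it. Its yaw less the jar's yaw is how far it is unscrewed (anticlockwise from above): 0 to 0.2 rad at the start, free to lift from 1.9, stopped at 2.55: turn about 2.3 in all. Turns easily, stays where left.
- jar_mouth (a point): Centre of the rim of the wide-mouth jar's neck, 112 mm above the bench; z up, yaw as the jar's. Jar white, squat, 72 mm diameter, fixed in a 92 mm round steel holder. The cap, seated, has its centre 12 mm below this point and stays at that height as it turns; once free, lift it straight up 40 mm to clear. Look-alike jars (78, 146 mm tall) and an empty holder stand 120 mm or more away.
- tray_in (a point): Centre of the inner floor of the square shallow metal tray, about 4 mm above the bench; x and y along its sides, z up. Tray 130 x 130 mm outside, 122 mm square inside, rim 14 mm above the bench; fixed to the bench. A cap standing on the floor has its centre 16 mm above this point.
Not all that is in view belongs to the job. What is shaped like the part that bears tray_in but blue or red is not meant.

How it is judged:
By the outcome, as a careful person would: the job done as asked, in the order asked, and still so for the second after the job is handed in, with the robot touching nothing.
It also fails if it takes over 48 s, if anything falls off the work surface, if the arm or the gripper's body presses on something with over 40 N, if the wrist force passes 120 N, or if a joint passes its speed limit or range.

## Working session

There is one attempt and no reset: what is moved stays moved. The work goes in short steps, each a Python script; the robot and the scene stay as the last script left them, time stands still between calls to the robot, and variables do not carry over. Pictures are saved under pics/ and viewed, at most 10 in all, crops included, and the job is handed in when it is done.

```bash
mkdir -p pics; cat > h.py <<'E'
import numpy as np, cv2
from rig import arm
def snap(c,f=None):
    s=arm.snapshot(c)
    if f: cv2.imwrite('pics/'+f,np.ascontiguousarray(s['pixels'][:,:,::-1]))
    return s
def ray(s,uv,z):
    K,R,t=map(np.array,(s['K'],s['R'],s['t']))
    d=R.T@np.linalg.solve(K,[uv[0],uv[1],1.]);c=-R.T@t
    return c+d*(z-c[2])/d[2]
def proj(s,X):
    p=np.array(s['K'])@(np.array(s['R'])@np.array(X)+np.array(s['t']));return p[:2]/p[2]
def rot(yaw): # tool down, y axis at yaw+90
    c,s=np.cos(yaw),np.sin(yaw)
    return np.array([[c,s,0],[s,-c,0],[0,0,-1.]])
E
python3 - <<'E'
from h import *
for c in ('scene','side'):
    s=snap(c,c+'0.png')
    print(c,-np.array(s['R']).T@np.array(s['t']))
    for l,z in (('cap_mid',.1),('jar_mouth',.1),('tray_in',.004)):
        for d in arm.find_in(c,l): print(l,np.round(d['conf'],2),np.round(d['box']),ray(s,d['box'][:2],z).round(3))
print(arm.get_state()['tcp_rot'])
E
```

```text
scene [1.18104224 0.04972876 0.98560432]
cap_mid 0.88 [360. 267.  26.  28.] [0.478 0.001 0.1  ]
jar_mouth 0.6 [358. 290.  42.  40.] [0.537 0.007 0.1  ]
tray_in 0.96 [243. 204.  59.  42.] [ 0.259 -0.336  0.004]
tray_in 0.91 [207. 340.  82.  67.] [ 0.665 -0.29   0.004]
tray_in 0.84 [160. 244.  70.  48.] [ 0.435 -0.494  0.004]
tray_in 0.76 [244. 271.  71.  51.] [ 0.471 -0.269  0.004]
side [-0.23039413 -0.77038509  0.81939148]
cap_mid 0.93 [286. 220.  22.  20.] [ 0.472 -0.008  0.1  ]
jar_mouth 0.72 [286. 246.  29.  36.] [ 0.4   -0.082  0.1  ]
tray_in 0.89 [364. 305.  79.  60.] [ 0.459 -0.273  0.004]
tray_in 0.76 [424. 271.  78.  52.] [ 0.652 -0.299  0.004]
tray_in 0.75 [443. 373.  90.  74.] [ 0.422 -0.502  0.004]
tray_in 0.68 [324. 375.  93.  83.] [ 0.255 -0.339  0.004]
[[-9.72082729e-01  2.34638357e-01 -9.67831308e-05]
 [ 2.34638377e-01  9.72082659e-01 -3.69641817e-04]
 [ 7.34905447e-06 -3.82031463e-04 -9.99999927e-01]]
```

View pics/scene0.png

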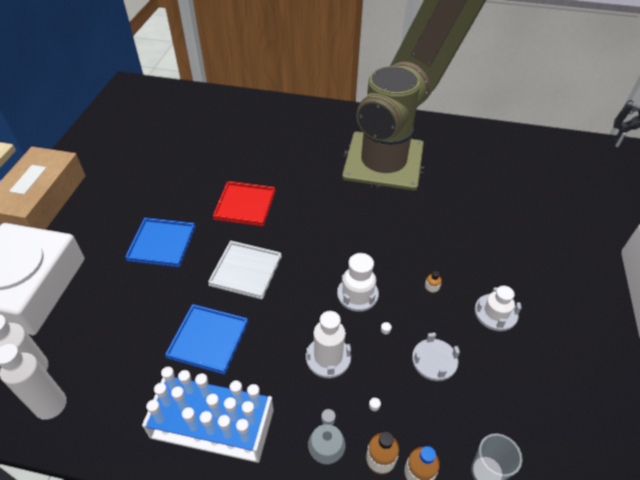

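View pics/side0.png

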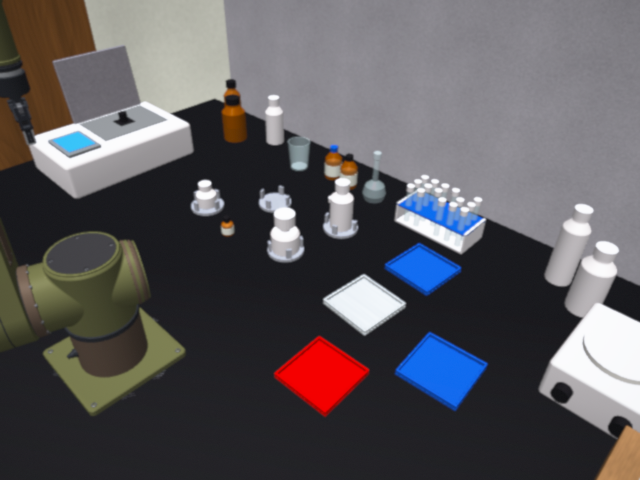

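The scene view shows the wide-cap jar at about (360,267), and the side view shows it at (286,220). They agree on roughly (0.475, -0.003). The metal tray is at scene (244,271) and side (364,305), about (0.465, -0.271). The other trays are red or blue. Next I'll go above the jar and look.

```bash
python3 - <<'E'
from h import *
p=[.475,-.003,.25]
for y in np.arange(-180,181,45):
    j=arm.ik(p,rot(np.radians(y))); print(y,None if j is None else np.round(j))
arm.move_to(p,rot(np.radians(180)))
s=snap('wrist','w1.png');print(arm.get_state()['t'],arm.get_state()['tcp_pos'],-np.array(s['R']).T@s['t'])
for l,z in (('cap_mid',.1),('jar_mouth',.1),('tray_in',.004)):
    for d in arm.find_in('wrist',l): print(l,np.round(d['conf'],2),np.round(d['box']),ray(s,d['box'][:2],z).round(4))
E
```

```text
-180 [ -5.   9.  96.  -0.  75. -95.]
-135 [  -5.    9.   96.   -0.   75. -140.]
-90 None
-45 [ -5.   9.  96.  -0.  75. 130.]
0 [-5.  9. 96. -0. 75. 85.]
45 [-5.  9. 96. -0. 75. 40.]
90 [-5.  9. 96. -0. 75. -5.]
135 [ -5.   9.  96.  -0.  75. -50.]
180 [ -5.   9.  96.  -0.  75. -95.]
2.7917 [ 0.47505999 -0.00229662  0.24997584] [ 0.39998511 -0.0035059   0.3923779 ]
cap_mid 0.75 [325. 211.  78.  82.] [4.774e-01 2.000e-04 1.000e-01]
jar_mouth 0.82 [325. 176.  99.  90.] [4.522e-01 2.000e-04 1.000e-01]
tray_in 0.89 [ 55. 345. 110. 105.] [ 0.6465 -0.2795  0.004 ]
tray_in 0.82 [ 56. 172. 107. 149.] [ 0.4653 -0.2451  0.004 ]
```

View pics/w1.png

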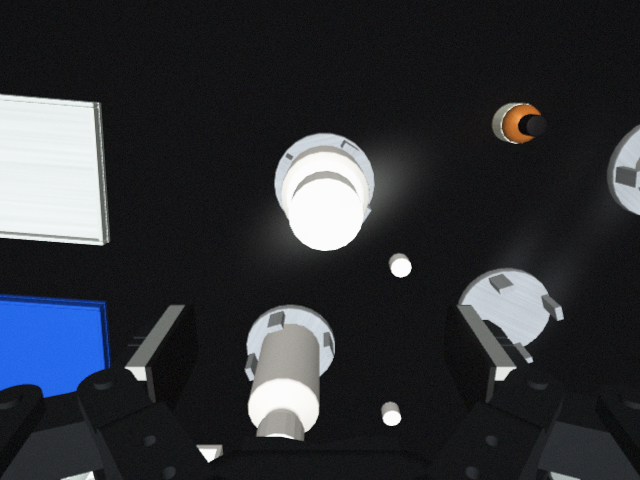

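The cap top is a bright disc centred near (325,213) with a radius of about 37 px. The metal tray's right edge is at column 103, rows 101–244. I'll fit the cap as a cylinder against its boxes and segment the tray in the scene and side views.

```bash
python3 - <<'E'
from h import *
from scipy.optimize import least_squares
a=np.linspace(0,2*np.pi,60)
cyl=lambda x,y:[(x+.025*np.cos(t),y+.025*np.sin(t),z) for t in a for z in(.084,.116)]
def bc(s,x,y):
    q=np.array([proj(s,p) for p in cyl(x,y)]);return np.r_[(q.min(0)+q.max(0))/2,q.max(0)-q.min(0)]
w=snap('wrist')
g=cv2.cvtColor(w['pixels'],cv2.COLOR_RGB2GRAY)
m=(g>235).astype(np.uint8);n,l,st,c=cv2.connectedComponentsWithStats(m)
print('top blob',st[l[213,325]],c[l[213,325]])
d=arm.find_in('wrist','cap_mid')[0]['box']
r=least_squares(lambda v:bc(w,*v)[:2]-d[:2],[.475,0]);print(r.x,np.round(d,1),bc(w,*r.x).round(1))
print('top disc est',ray(w,(325.5,212.5),.116))
for cam,b,pt in (('scene',None,(244,271)),('side',None,(364,305))):
    s=snap(cam)
    d=arm.find_in(cam,'cap_mid')[0]['box']
    r=least_squares(lambda v:bc(s,*v)[:2]-d[:2],[.475,0]);print(cam,r.x,np.round(d,1),bc(s,*r.x).round(1))
    g=cv2.cvtColor(s['pixels'],cv2.COLOR_RGB2GRAY)
    n,l,st,c=cv2.connectedComponentsWithStats((g>90).astype(np.uint8))
    k=l[pt[1],pt[0]];print(st[k])
    ct=cv2.findContours((l==k).astype(np.uint8),0,2)[0][0]
    W=np.array([ray(s,p[0],.012)[:2] for p in ct],np.float32)
    print('tray',cv2.minAreaRect(W))
E
```

```text
top blob [ 282  152   82   99 5946] [324.4325597  201.80507904]
[4.77316362e-01 2.85863691e-04] [325.2 212.4  73.   79.9] [325.2 212.4  74.1  79.6]
top disc est [4.73891915e-01 4.73742240e-04 1.16000000e-01]
scene [0.47867576 0.00073734] [360.1 267.5  22.8  30.7] [360.1 267.5  24.6  27.8]
[ 208  240   74   59 2847]
tray ((0.4671317934989929, -0.2659685015678406), (0.13836631178855896, 0.14293119311332703), 85.16688537597656)
side [ 0.47599977 -0.00173781] [285.2 218.7  22.1  20.6] [285.2 218.7  20.9  22.5]
[ 323  274   83   62 2869]
tray ((0.4596834182739258, -0.2695215046405792), (0.14255370199680328, 0.14447765052318573), 85.2554702758789)
```

```bash
python3 - <<'E'
from h import *
R=rot(np.pi)
arm.move_l([.551,.001,.25],R,vel=.2)
w=snap('wrist','w2.png')
d=arm.find_in('wrist','cap_mid')[0]['box']
print('cam',-np.array(w['R']).T@w['t'],np.round(d,1),ray(w,d[:2],.116))
g=cv2.cvtColor(w['pixels'],cv2.COLOR_RGB2GRAY)
print(proj(w,[.4765,.0003,.116]))
p=np.array([.4765,.0003,.18])
arm.move_to(p,rot(np.radians(20)))
print(arm.get_state()['t'],np.round(arm.get_state()['joint_pos'],1))
E
```

```text
Traceback (most recent call last):
IndexError: list index out of range
```

View pics/w2.png

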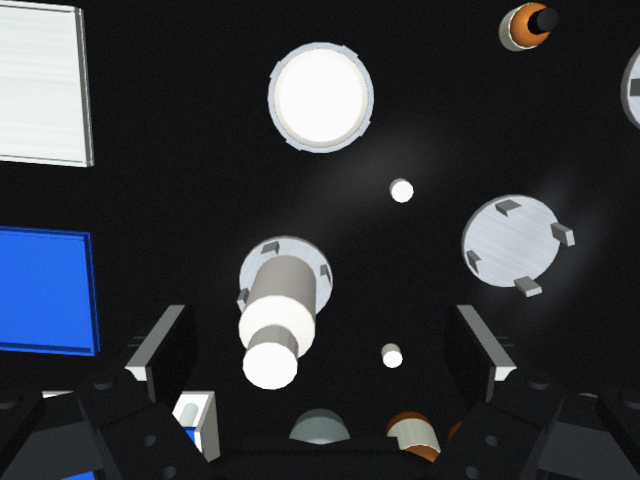

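The jar is seen straight from above: its white disc and holder are concentric near (320.5,97.5). At this view the height hardly matters.

```bash
python3 - <<'E'
from h import *
w=snap('wrist')
for z in (.03,.07,.116): print(z,ray(w,(320.5,97),z).round(4))
g=cv2.cvtColor(w['pixels'],cv2.COLOR_RGB2GRAY)
for th,z in((100,.025),(225,.09),(245,.116)):
    ct=max((c for c in cv2.findContours((g>th).astype(np.uint8),0,1)[0] if cv2.pointPolygonTest(c,(320,97),False)>=0),key=len)
    W=np.array([ray(w,p[0],z)[:2] for p in ct],np.float32);print(th,cv2.minEnclosingCircle(W))
arm.move_to([.4765,.0003,.18],rot(np.radians(20)))
s=arm.get_state();print(s['t'],np.round(s['joint_pos'],1),s['tcp_pos'])
E
```

```text
0.03 [0.4734 0.0008 0.03  ]
0.07 [0.4735 0.0007 0.07  ]
0.116 [0.4736 0.0006 0.116 ]
100 ((0.4757107198238373, 0.0009375353693030775), 0.045453790575265884)
225 ((0.47435706853866577, 0.00045549072092399), 0.03160035237669945)
245 ((0.47393283247947693, 0.00019427183724474162), 0.027149420231580734)
6.2833 [ -5.   12.6 101.9   0.   65.5  64.9] [4.76636389e-01 3.06229545e-04 1.80158875e-01]
```

```bash
python3 - <<'E'
from h import *
R=rot(np.radians(20))
arm.move_l([.4745,.0004,.18],R)
print(arm.move_l([.4745,.0004,.087],R,vel=.1,stop_force=8))
f0=np.array(arm.get_state()['contact_force'])
arm.set_gripper(0,30)
s=arm.get_state();print(s['t'],s['opening'],s['finger_force'],np.array(s['contact_force'])-f0,s['tcp_pos'],s['joint_pos'])
print('y axis',R[:,1])
E
```

```text
False
8.0417 0.5761564220916777 30.726610296405852 [-0.95219525 -0.02570488  4.42605822] [4.74900963e-01 3.94604263e-04 8.76742931e-02] [-5.05148178e+00  1.92420659e+01  1.09016301e+02  1.67018071e-03
  5.16716460e+01  6.49458272e+01]
y axis [ 0.34202014 -0.93969262  0.        ]
```

Well centred: 49 mm opening and almost no side force. Next is the turn with the last joint, in steps, watching forces.

```bash
python3 - <<'E'
from h import *
j0=np.array(arm.get_state()['joint_pos'])
for a in (10,35,65,95,115,127):
    j=j0.copy();j[5]-=a;arm.set_joints(j.tolist())
    s=arm.get_state();print(a,round(s['t'],2),np.round(s['contact_force'],1),np.round(s['wrist_torque'],2),round(s['opening'],3),round(s['finger_force'],1),np.round(s['tcp_pos'],4))
    if abs(s['wrist_torque'][2])>1.2 : print('stop');break
E
```

```text
10 8.33 [ 0.6 -0.9  2.1] [-0.01  0.03  0.05] 0.578 31.2 [4.749e-01 4.000e-04 8.770e-02]
35 8.83 [-0.   0.4  1.1] [ 0.03 -0.09 -0.03] 0.581 31.2 [4.751e-01 4.000e-04 8.770e-02]
65 9.4 [0.2 0.4 2. ] [ 0.07 -0.   -0.04] 0.577 31.2 [4.75e-01 4.00e-04 8.77e-02]
95 9.97 [-0.8  1.3  1.5] [ 0.06  0.04 -0.01] 0.574 31.2 [4.748e-01 4.000e-04 8.770e-02]
115 10.39 [-0.6  0.2  3. ] [ 0.04  0.16 -0.03] 0.581 31.3 [4.748e-01 3.000e-04 8.770e-02]
127 10.71 [-1.1  0.3  2.7] [0.02 0.13 0.01] 0.579 31.3 [4.749e-01 3.000e-04 8.770e-02]
```

```bash
python3 - <<'E'
from h import *
p=np.array(arm.get_state()['tcp_pos'])
hit=arm.move_l((p+[0,0,.012]).tolist(),vel=.03,stop_force=8)
s=arm.get_state();print(hit,s['tcp_pos'],s['contact_force'],s['opening'])
if not hit:
    hit=arm.move_l((p+[0,0,.10]).tolist(),vel=.1,stop_force=12)
    s=arm.get_state();print(hit,s['t'],s['tcp_pos'],s['contact_force'],s['opening'],s['finger_force'])
a=snap('side','s2.png')['pixels'][170:280,230:350]
b=snap('scene')['pixels'][190:330,290:430]
cv2.imwrite('pics/c.png',np.hstack([cv2.resize(x[:,:,::-1],(390,390)) for x in (a,b)]))
E
```

```text
False [4.74976463e-01 2.53597540e-04 9.98733975e-02] [-0.20862355  0.26513369 -0.10268447] 0.5774925035962862
False 12.2917 [4.74299231e-01 3.47534488e-04 1.87106038e-01] [ 0.11122107 -0.53277096 -0.11897043] 0.5771597519701137 31.093580285087228
```

View pics/c.png

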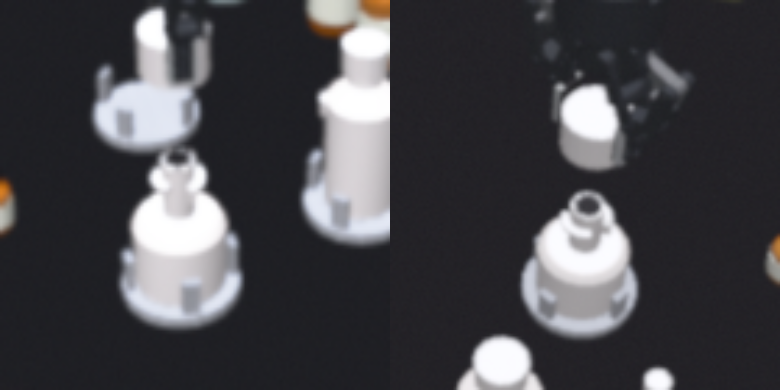

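The cap is held level in the gripper and the jar neck is open in both crops. Next I'll carry it to the tray at about (0.464, -0.268).

```bash
python3 - <<'E'
from h import *
p=[.464,-.268]
y=np.arctan2(*[arm.get_state()['tcp_rot'][i][0] for i in(1,0)]);print(np.degrees(y))
R=rot(np.radians(85))
arm.move_to(p+[.19],R)
arm.move_l(p+[.03],R,vel=.12)
hit=arm.move_l(p+[.004],R,vel=.015,stop_force=3)
s=arm.get_state();print(hit,s['t'],s['tcp_pos'],s['contact_force'],s['opening'])
cv2.imwrite('pics/t.png',cv2.resize(snap('side')['pixels'][240:350,290:440,::-1],(600,440)))
E
```

```text
146.99926489938045
True 16.25 [ 0.46396778 -0.26799413  0.00776564] [-0.31573227  0.1764313   4.92186978] 0.5750765934401583
```

View pics/t.png

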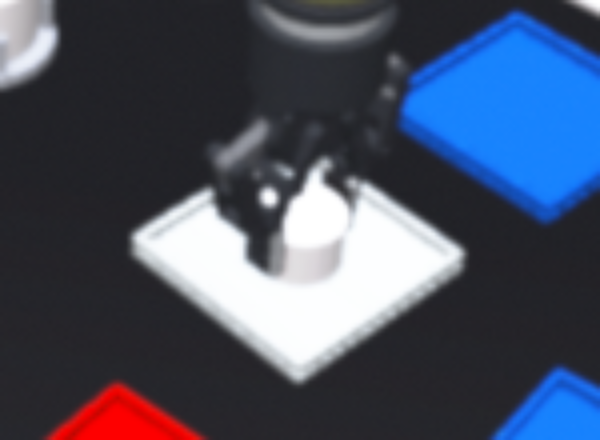

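The cap stands near the middle of the metal tray. Contact came at TCP z = 0.0078, where I expected 0.0077. Now I'll release it and back off.

```bash
python3 - <<'E'
from h import *
arm.set_gripper(.78)
p=list(arm.get_state()['tcp_pos'])
arm.move_l(p[:2]+[.06],vel=.06)
arm.move_l(p[:2]+[.25],vel=.2)
arm.dwell(.3)
s=arm.get_state();print(s['t'],s['contact_force'],s['opening'])
a=snap('side')['pixels'][240:350,290:440,::-1];b=snap('scene')['pixels'][220:330,170:320,::-1]
cv2.imwrite('pics/f.png',np.hstack([cv2.resize(x,(400,293)) for x in(a,b)]))
E
```

```text
19.05 [ 1.05239321 -0.34112186 -0.68525454] 0.7823477628991754
```

View pics/f.png

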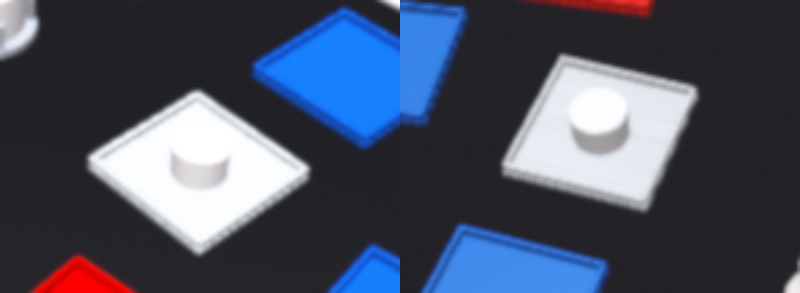

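Both views show the cap flat, top up, in the centre of the metal tray, with the gripper clear.

```bash
python3 -c "
from rig import arm
print(arm.close_job())"
```

```text
the job is handed in; nothing more can be done
None
```

I unscrewed the wide-mouth jar's cap in a single 127° turn with no regrip, set it flat and top side up in the middle of the metal tray, and handed the job in at about 19 s.

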